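Lock the vials in the tube rotator

TASK

Lock the three vials into the inclined tube rotator: push the orange knob straight down along its tilted axis, so that the free-spinning disc sits on its brake pads and cannot turn, and keep it pressed while you turn the knob clockwise (seen from above the knob) as far as it goes, with the three steel arms over the vials. Then let go so that the disc springs back up, and leave the white bottle, the timer and the low tray where they are.

Things in the scene. Friction and masses are not known exactly. Their poses are not given: they have to be found in the camera images.
- rotator: The tube rotator, fixed to the bench: white device on a black foot 150 x 150 x 14 mm, with a grey disc of 160 mm diameter and, above it, a three-armed steel star with an orange bar knob, all on one shaft that leans 30 degrees from vertical towards the device's front. Origin under the centre of the foot; x points to its back, the front (-x) roughly faces the robot.
- knob_grip (a point): Centre of the orange bar knob: 64 mm long (its x axis), 22 mm thick (its y axis; grip across it), 40 mm tall (z: outward along the leaning shaft, away from the disc). The point is 20 mm below the bar's top and 32 mm above the star's arms (70 mm reach); nothing stands higher beside the bar. White line on top along x. The frame turns and sinks with the knob.
- disc_centre (a point): Centre of the upper face of the grey disc (160 mm diameter), on the shaft, 50 mm below knob_grip along the shaft; z is outward along the shaft, the frame turns with the disc. Three white vials stand in the disc 56 mm from the shaft, 120 degrees apart, the first on its x axis.
- spindle (a joint): How far knob and disc together are pressed down along the shaft, m: 0 = sprung up (rest), 0.006 = the disc's pads touch the sprung brake ring, 0.014 = end of travel. The spring needs about 5 N at first and 9 N at 6 mm, beyond that about 3 N more per mm; pressed 8 to 11 mm (15 to 25 N in all) the disc is braked firmly. Springs back when released.
- disc (a joint): Angle of the disc on the shaft, rad, growing anticlockwise seen from above the knob. Spins almost freely unless pressed down on the brake pads.
- knob (a joint): Angle of the knob relative to the disc, rad, growing clockwise seen from above the knob: 0 = arms midway between the vials (open stop), 1.06 = end stop, arms over the vials (locked). Stiff, about 0.12 N m: if the disc is not braked, it turns along with the knob and this angle does not change. The knob stays where it is left.
- bottle_centre (a point): Bystander: white round bottle, 77 mm diameter, 63 mm tall, standing; the point is half-way up. Leave alone.
- timer_centre (a point): Bystander: white timer, 62 x 66 x 18 mm, lying flat; the point is its centre. Leave alone.
- tray_centre (a point): Bystander: frosted low tray, 60 x 80 x 20 mm, upright; the point is its centre. Leave alone.

How it is judged:
On the way, in this order (a step that is already met when the one before it is completed fails the run):
1. the disc is pressed down on its brake pads while the knob is still open (value of joint spindle above 0.0055 m and value of joint knob below 0.6 rad), for 0.1 s.
2. the knob is turned to locked (value of joint knob above 0.94 rad), for 0.1 s.
At the end, for the whole second after the job is handed in: The knob is at its locked stop relative to the disc (at least 0.94 of 1.06 rad), the disc has sprung back up (within 2 mm) and is at rest, and bottle, timer and tray are within 30 mm of where they stood (value of joint knob above 0.94 rad and value of joint spindle below 0.002 m and velocity of joint disc between -0.3 and 0.3 rad/s and distance of each of bottle_centre, timer_centre, tray_centre from where it was at the start of the episode below 0.03 m); the robot touches nothing.
It fails at once if a bystander (bottle, timer or tray) is shoved more than 30 mm (distance of any of bottle_centre, timer_centre, tray_centre from where it was at the start of the episode above 0.03 m).
It also fails if it takes over 35 s, if anything falls off the work surface, if the arm or the gripper's body presses on something with over 40 N, if the wrist force passes 120 N, or if a joint passes its speed limit or range.

ROBOT

A 7-joint arm with a two-finger parallel gripper is mounted at the origin on a cart in front of the work surface, level with it; the furniture and walls round the work are solid. World frame = base frame: x ahead of the robot, y to its left, z up, the work surface at z = 0. Lengths are in m, angles in rad, forces in N, time in s.
With the tool pointing down it reaches from about 0.425 to 0.95 m from the base axis. Payload 16.7 kg.
Tool frame: the origin (TCP) lies at the very end of the fingers, on their centre line; the grasp point (between the pads) lies 19 mm behind it; z points along the fingers, y is the line along which they close (so a half turn about z gives the same grasp; the last joint's range is limited). The gripper opens to 94 mm and grips with 3 to 60 N. Pads are 16 mm wide; open, the fingers measure 119 mm over their backs; the gripper's body (75 mm by 177 mm) begins 78 mm behind the grasp point.
Start: joints at [1.087, 0.426, 0.074, 1.606, -0.034, 1.111, -0.067], TCP at [0.221, -0.638, 0.181] pointing down, gripper open.
Joint ranges: [-2.85, 2.85], [-0.5, 2.14], [-1.23, 1.37], [0.21, 2.46], [-1.02, 4.16], [0.16, 2.05], [-2.73, 2.73]. Speed limits (rad/s): [1.89, 1.89, 2.39, 2.39, 3.01, 3.01, 3.01].

INTERFACE

Orientations are given as a unit quaternion [x, y, z, w].
In Python, from cell import telemetry, get_image, hand_in gives the robot as it stands. The module is installed in compiled form; this text tells all that it offers.
- The arm moves only by the shell command python3 -m crank 'ROWS' [FORCE]. ROWS is JSON, a list of rows, each a list of 3 entries, a list of its own where there are three numbers: the shift along the tool's x, y, z in units of 25 mm (1.0 is 25 mm), then the turn about the tool's z in degrees, then the finger opening in mm, from 0 to 94. A call has 1 to 12 rows; each row is the pose to reach, as a shift and turn from the pose commanded when the call began, along the tool's axes at that moment; what a row does not reach only later rows make up. A row lasts 1/10 s, in which the tool goes at most 50 mm and 8.59 degrees, less where a joint would pass 70% of its speed; a pose out of reach is approached as far as the arm can. A call with a gripper value outside its range is refused whole. The fingers move at their own pace and stop on an object; FORCE is the grip in N (left out, the last holds). Time passes only in rows, so rows that repeat a pose let the fingers close. It gives the time, the measured TCP pose, the force, the opening and the grip force at its end, in the units of the state.
- telemetry.read_state(): the state, without advancing time (a new reading comes with each control period).
- get_image(name): name is "side" or "top"; returns a dict with "pixels" (384x512x3 uint8, red, green, blue), "depth" (384x512 float32, m along the optical axis (not along the pixel's ray), 0 where there is no reading), "camera_matrix" (3x3 intrinsics, pixels), "xyz" and "rotation" of the camera in the world. Camera axes: x right, y down, z forward; pixel columns grow to the right and rows downward; lengths in m; the calibration is good to about 2 mm. A picture is of the moment at which its call begins.
- hand_in(): hands the job in; it is judged then, once.
The state is a dict: "t": time; "joint_pos": joint angles; "joint_vel": joint speeds; "joint_efforts": joint torques, N m; "ee_pos": TCP position; "tool_rot": TCP orientation; "ft_force": force on the tool from outside, world axes, zero at the start; "ft_torque": the same for the moment, N m; "width": opening from 0.0 (shut) to 1.0 (fully open); "grasp_force": force on a finger pad.
Only numpy, scipy, OpenCV 4.12 (cv2) and the standard library are available. Lean on these libraries where they do the work, as an engineer would, in place of code of your own. Each camera call takes 0.05 s, during which the arm holds its last target. There are 200 camera calls.

## Working session

There is one attempt and no reset: what is moved stays moved. The work goes in short steps, Python scripts to look and compute and a shell command to move; the robot and the scene stay as the last step left them, time stands still between calls to the robot, and variables do not carry over. Pictures are saved under pics/ and viewed, at most 10 in all, crops included, and the job is handed in when it is done.

```bash
mkdir -p pics; cat > h.py <<'E'
import cv2, numpy as np
from cell import telemetry, get_image, hand_in
from scipy.spatial.transform import Rotation as R
def snap(cam,name):
    im=get_image(cam); np.savez(f'pics/{name}.npz',**im)
    cv2.imwrite(f'pics/{name}.png',im['pixels'][:,:,::-1]); return im
def rot(im):
    r=np.array(im['rotation'],float); return r if r.shape==(3,3) else R.from_quat(r).as_matrix()
def cloud(im):
    K=np.array(im['camera_matrix']); d=im['depth']; v,u=np.mgrid[:d.shape[0],:d.shape[1]]
    p=np.stack([(u-K[0,2])/K[0,0]*d,(v-K[1,2])/K[1,1]*d,d],-1)
    return p@rot(im).T+np.array(im['xyz'])
E
python3 - <<'E'
from h import *
for c in('side','top'):
    im=snap(c,c+'0'); print(c,im['xyz'],im['rotation'])
s=telemetry.read_state(); print(s)
a=[cv2.imread(f'pics/{c}0.png') for c in('side','top')]
cv2.imwrite('pics/both0.png',cv2.resize(np.vstack(a),(400,600)))
E
```

```text
side [ 0.56236342 -0.70775437  0.78531298] [ 0.90733136  0.00450442 -0.00646386 -0.42034241]
top [0.44057981 0.07214472 1.02713722] [ 0.71352548 -0.69773549  0.05286657 -0.03537925]
{'t': 0.1, 'joint_pos': array([ 1.08748503,  0.42669801,  0.0738841 ,  1.60652795, -0.03410092,
        1.11081523, -0.06710162]), 'joint_vel': array([ 0.00043766, -0.00133245,  0.00119974, -0.00047472, -0.00044481,
        0.00038633,  0.00083083]), 'joint_efforts': array([ 8.17882799e-03, -9.37467742e+01,  3.67635414e+00, -4.55039263e+01,
       -4.86851949e-02,  1.67853740e-02,  4.42124929e-05]), 'ee_pos': array([ 0.22097422, -0.6373539 ,  0.18003419]), 'tool_rot': array([ 9.86108492e-01,  1.66101440e-01, -1.46401018e-04, -5.75809248e-04]), 'ft_force': array([-0.51231195,  0.0064775 , -0.27777425]), 'ft_torque': array([0.01667788, 0.02745001, 0.00982309]), 'grasp_force': 0.0, 'width': 1.003085440021872}
```

View pics/side0.png

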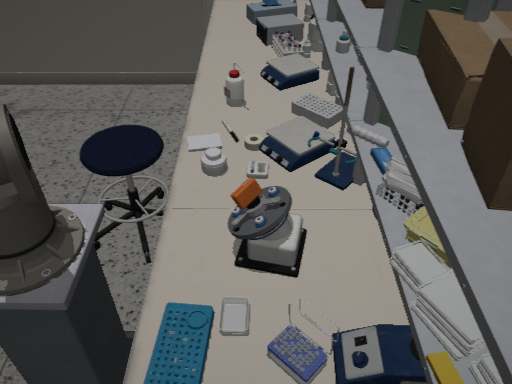

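View pics/top0.png

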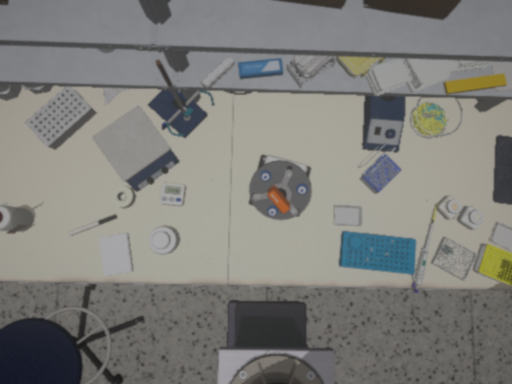

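The side view shows the rotator at about (265,235) with its orange bar at (246,194). The top view has the disc at (280,189) and the bar at (278,200). The bottle is at (162,240), the timer at (172,195) and the tray at (347,215). Next I'll measure the shaft axis and the bar's angle.

```bash
cat > m.py <<'E'
from h import *
def measure(tag,top=None):
    P=[];D=[]
    for c in('side','top'):
        im=snap(c,tag+c); p=cloud(im); hsv=cv2.cvtColor(im['pixels'],cv2.COLOR_RGB2HSV)
        o=(hsv[...,0]>3)&(hsv[...,0]<18)&(hsv[...,1]>170)&(hsv[...,2]>80)&(im['depth']>0)&(p[...,2]>.12)&(abs(p[...,1])<.35)&(p[...,0]<.9)
        q=p[o]; print(c,len(q),q.mean(0).round(4),q.min(0).round(3),q.max(0).round(3)); P.append(q)
    return P
if __name__=='__main__':
    measure('m0')
    for c in('side','top'):
        im=np.load(f'pics/m0{c}.npz'); p=cloud(im); hsv=cv2.cvtColor(im['pixels'],cv2.COLOR_RGB2HSV)
        # disc: grey, plane fit
        cen=np.array([.60,0.03,.14])
        if c=='top':
            for n,(u,v) in dict(disc=(280,170),bar=(278,200),foot=(288,158),barend1=(270,190),barend2=(287,211),bottle=(162,240),timer=(172,195),tray=(347,215),vial1=(266,176),vial2=(303,189),vial3=(273,212)).items(): print(n,p[v,u].round(3))
    a=[]
    for c,(u,v) in dict(side=(265,225),top=(280,190)).items():
        i=cv2.imread(f'pics/m0{c}.png')[v-60:v+60,u-45:u+45]; a.append(cv2.resize(i,(400,533),interpolation=cv2.INTER_CUBIC))
    cv2.imwrite('pics/crop.png',np.hstack(a))
E
python3 m.py
```

```text
side 454 [0.5479 0.0041 0.1728] [ 0.516 -0.017  0.145] [0.579 0.03  0.196]
top 105 [0.5325 0.0086 0.1827] [ 0.514 -0.008  0.173] [0.559 0.03  0.196]
disc [0.618 0.008 0.149]
bar [0.539 0.015 0.185]
foot [ 0.685 -0.026 -0.003]
barend1 [0.563 0.034 0.177]
barend2 [ 0.514 -0.008  0.173]
bottle [0.439 0.312 0.061]
timer [0.566 0.302 0.014]
tray [ 0.521 -0.197  0.002]
vial1 [0.602 0.043 0.151]
vial2 [ 0.572 -0.05   0.145]
vial3 [0.517 0.022 0.104]
```

View pics/crop.png

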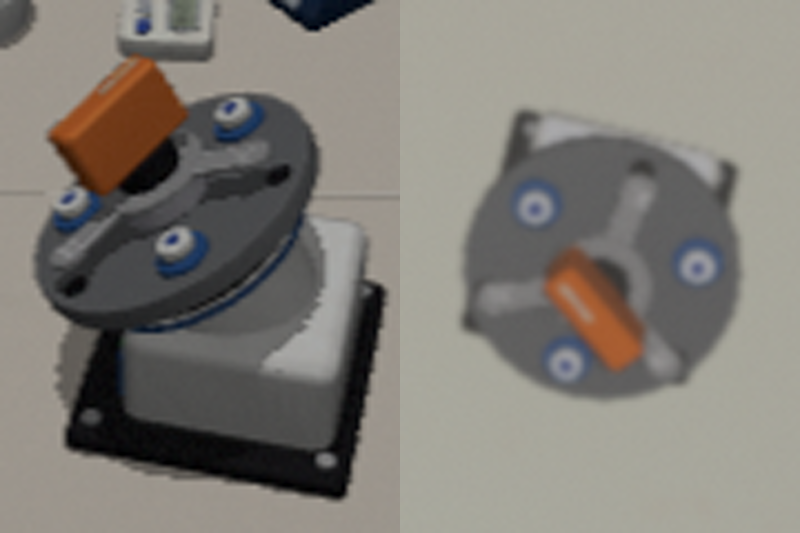

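The crop shows the bar across the shaft, with its white line running from back-left to front-right. The three vials sit between the arms, so the knob is open. I'll fit the disc plane and a box of the known size to the orange points.

```bash
cat > fit.py <<'E'
from h import *
from scipy.optimize import least_squares
from m import measure
def frame(psi,th):   # psi: yaw of device x axis, th: bar angle about shaft (ccw from above), 0: bar x along device x
    return R.from_euler('ZYZ',[psi,-np.pi/6,th])
def sdf(q):
    d=abs(q)-np.array([.032,.011,.02]); return np.linalg.norm(np.maximum(d,0),axis=1)+np.minimum(d.max(1),0)
def fitbar(P,psi,th0,fixpsi=False):
    q=np.vstack([P[0][::2],P[1]])
    f=lambda x: np.r_[sdf(frame(x[3],x[4]).inv().apply(q-x[:3])), .02*(x[3]-psi)*np.sqrt(len(q))]
    b=min((least_squares(f,[*(q.mean(0)-[0,-.005,.01]),psi,t],loss='soft_l1',f_scale=.002) for t in th0),key=lambda r:r.cost)
    x=b.x; print('centre',x[:3].round(4),'psi',np.degrees(x[3]).round(1),'th',np.degrees(x[4]).round(1),'rms mm',1e3*np.sqrt(np.mean(b.fun**2)))
    return x
if __name__=='__main__':
    N=[]
    for c in('side','top'):
        im=np.load(f'pics/m0{c}.npz'); p=cloud(im); hsv=cv2.cvtColor(im['pixels'],cv2.COLOR_RGB2HSV)
        q=p[(hsv[...,1]<40)&(hsv[...,2]<130)&(abs(p[...,0]-.57)<.09)&(abs(p[...,1]-.0)<.09)&(p[...,2]>.07)&(p[...,2]<.2)]
        best=0;rng=np.random.default_rng(0)
        for _ in range(500):
            a=q[rng.choice(len(q),3,False)]; n=np.cross(a[1]-a[0],a[2]-a[0]); n/=np.linalg.norm(n)+1e-12
            i=abs((q-a[0])@n)<.002
            if abs(n[2])>.7 and i.sum()>best: best=i.sum(); I=i
        m=q[I].mean(0); n=np.linalg.svd(q[I]-m)[2][2]; n*=np.sign(n[2]); print(c,best,len(q),n.round(3),m.round(3),'tilt',np.degrees(np.arccos(n[2])),'psi',np.degrees(np.arctan2(-n[1],-n[0])))
        N.append(np.arctan2(-n[1],-n[0]))
    P=measure('f0')
    x=fitbar(P,np.mean(N),[.3,.7,1.1])
    n=frame(x[3],0).apply([0,0,1]);print('disc centre',x[:3]-.05*n,'plane offs',(m-(x[:3]-.05*n))@n)
E
python3 fit.py
```

```text
side 1044 2456 [-0.486  0.109  0.867] [ 0.578 -0.019  0.131] tilt 29.86316343317025 psi -12.647086908662857
top 1387 2172 [-0.488  0.111  0.866] [0.576 0.006 0.126] tilt 30.053181223376587 psi -12.816116497531098
side 457 [0.5479 0.0041 0.1729] [ 0.516 -0.018  0.146] [0.579 0.029 0.196]
top 106 [0.5328 0.0086 0.1825] [ 0.514 -0.008  0.173] [0.559 0.03  0.195]
centre [0.547  0.014  0.1668] psi -12.7 th 53.0 rms mm 1.316520045721175
disc centre [0.57136214 0.00846859 0.12345489] plane offs 0.00013510045454216864
```

Both cameras agree, and the fit is consistent with the disc plane. The knob centre is (0.547, 0.014, 0.167), device yaw is −12.7° and the bar is at +53° about the shaft. Next I'll work out the move to a hover above it.

```bash
cat > go.py <<'E'
import sys
from h import *
s=telemetry.read_state(); T=R.from_quat(s['tool_rot']); x=T.apply([1,0,0]); hd=np.degrees(np.arctan2(x[1],x[0]))
g=[float(a) for a in sys.argv[1:]]
print('t',round(s['t'],2),'pos',s['ee_pos'].round(4),'heading',round(hd,1),'F',s['ft_force'].round(1),'w',round(s['width']*94,1),'j',s['joint_pos'].round(2))
if g: print('shift',(T.inv().apply(np.array(g[:3])-s['ee_pos'])/.025).round(2),'turn',round(hd-g[3],1))
E
python3 go.py .547 .014 .27 40
```

```text
t 0.3 pos [ 0.2211 -0.6376  0.1804] heading 19.1 F [-0.5 -0.1 -0.1] w 93.9 j [ 1.09  0.43  0.07  1.61 -0.03  1.11 -0.07]
shift [ 20.86 -20.35  -3.57] turn -20.9
```

```bash
python3 -m crank '[[[0,0,-2],0,50],[[0,0,-3.6],0,50],[[2,-2,-3.6],-3,50],[[4,-4,-3.6],-6,50],[[6,-6,-3.6],-9,50],[[8,-8,-3.6],-12,50],[[10,-10,-3.6],-15,50],[[12,-12,-3.6],-18,50],[[14,-14,-3.6],-20,50],[[16,-16,-3.6],-21,50],[[18,-18,-3.6],-21,50],[[20,-19.5,-3.6],-21,50]]'; python3 go.py .547 .014 .27 40
```

```text
t: 1.5
ee_pos: [0.4413, -0.1868, 0.2711]
tool_rot: [0.939, 0.343, 0.0, 0.0]
ft_force: [0.9, -1.6, -0.6]
width: 0.533
grasp_force: 0.0
t 1.5 pos [ 0.4413 -0.1868  0.2711] heading 40.1 F [ 0.9 -1.6 -0.6] w 50.1 j [ 0.58  0.04 -0.32  1.9   0.01  1.2  -0.62]
shift [ 8.41 -3.42  0.04] turn 0.1
```

```bash
python3 -m crank '[[[2,-0.8,0],0,50],[[4,-1.6,0],0,50],[[6,-2.4,0],0,50],[[7.5,-3,0],0,50],[[8.4,-3.4,0],0,50],[[8.4,-3.4,0],0,50],[[8.4,-3.4,0],0,50]]'; python3 go.py .547 .014 .148 40
```

```text
t: 2.2
ee_pos: [0.5466, 0.0118, 0.2704]
tool_rot: [0.939, 0.343, -0.0, -0.0]
ft_force: [0.2, 0.1, 0.7]
width: 0.533
grasp_force: 0.0
t 2.2 pos [0.5466 0.0118 0.2704] heading 40.2 F [0.2 0.1 0.7] w 50.1 j [ 0.3   0.18 -0.5   1.76  0.09  1.23 -1.09]
shift [ 0.07 -0.05  4.9 ] turn 0.2
```

```bash
python3 -m crank '[[[0,0,1.5],0,50],[[0,0,3],0,50],[[0,0,4.0],0,50],[[0,0,4.6],0,50],[[0,0,4.6],0,50],[[0,0,4.6],0,40],[[0,0,4.6],0,32],[[0,0,4.6],0,26],[[0,0,4.6],0,22],[[0,0,4.6],0,22],[[0,0,4.6],0,22]]' 4; python3 - <<'E'
from fit import *
x=fitbar(measure('a'),np.radians(-12.7),[.3,.7,1.1])
a=[cv2.imread(f'pics/a{c}.png')[v-60:v+60,u-45:u+45] for c,(u,v) in dict(side=(265,205),top=(280,190)).items()]
cv2.imwrite('pics/acrop.png',np.hstack([cv2.resize(i,(400,533),interpolation=cv2.INTER_CUBIC) for i in a]))
E
python3 go.py
```

```text
t: 3.3
ee_pos: [0.5477, 0.013, 0.1573]
tool_rot: [0.939, 0.343, 0.001, -0.0]
ft_force: [-1.0, 6.6, 4.2]
width: 0.265
grasp_force: 4.9
side 386 [0.5449 0.0015 0.1666] [ 0.515 -0.009  0.143] [0.581 0.023 0.19 ]
t 3.4 pos [0.5477 0.013  0.1573] heading 40.2 F [-1.2  5.8  5.6] w 25.1 j [ 0.28  0.28 -0.5   1.89  0.16  1.   -1.15]m.py:7: RuntimeWarning: Mean of empty slice.
  q=p[o]; print(c,len(q),q.mean(0).round(4),q.min(0).round(3),q.max(0).round(3)); P.append(q)
  ret = um.true_divide(
Traceback (most recent call last):
  File "m.py", line 7, in measure
    q=p[o]; print(c,len(q),q.mean(0).round(4),q.min(0).round(3),q.max(0).round(3)); P.append(q)
                                              ~~~~~^^^
ValueError: zero-size array to reduction operation minimum which has no identity
```

```bash
python3 -m crank '[[[0,0,0.1],6,22],[[0,0,0.1],12,22],[[0,0,0.1],18,22],[[0,0,0.1],24,22],[[0,0,0.1],30,22],[[0,0,0.1],35,22],[[0,0,0.1],35,22],[[0,0,0.1],35,22],[[0,0,0.1],35,22]]' 4; cat > look.py <<'E'
import sys
from fit import *
t=sys.argv[1]
im=[snap(c,t+c) for c in('side','top')]
p=cloud(im[0]); hsv=cv2.cvtColor(im[0]['pixels'],cv2.COLOR_RGB2HSV)
q=p[(hsv[...,0]>3)&(hsv[...,0]<18)&(hsv[...,1]>170)&(hsv[...,2]>80)&(im[0]['depth']>0)&(p[...,2]>.12)&(abs(p[...,1])<.35)&(p[...,0]<.9)]
n=frame(np.radians(-12.7),0).apply([0,0,1]); c0=np.array([.547,.014,.1668])
f=lambda x: sdf(frame(np.radians(-12.7),x[1]).inv().apply(q-c0+x[0]*n))
b=min((least_squares(f,[0,a],loss='soft_l1',f_scale=.002) for a in(-.6,-.2,.2,.6,1)),key=lambda r:r.cost)
print(len(q),'spindle mm',1e3*b.x[0],'th',np.degrees(b.x[1]),'rms',1e3*np.sqrt(np.mean(b.fun**2)))
a=[i['pixels'][v-60:v+60,u-45:u+45,::-1] for i,(u,v) in zip(im,((265,205),(280,190)))]
cv2.imwrite(f'pics/{t}crop.png',np.hstack([cv2.resize(i,(400,533),interpolation=cv2.INTER_CUBIC) for i in a]))
E
python3 look.py b; python3 go.py .547 .014 .150 5
```

```text
t: 4.3
ee_pos: [0.5474, 0.0126, 0.1547]
tool_rot: [0.999, 0.045, 0.001, -0.0]
ft_force: [-2.7, 4.3, 6.7]
width: 0.242
grasp_force: 4.4
396 spindle mm 4.2247678036909395 th 12.528501572786114 rms 2.0092885979403445
t 4.4 pos [0.5474 0.0125 0.1547] heading 5.2 F [-2.   4.1  5.5] w 23.4 j [ 0.2   0.27 -0.4   1.9   0.12  0.99 -1.74]
shift [-0.01 -0.06  0.19] turn 0.2
```

View pics/bcrop.png

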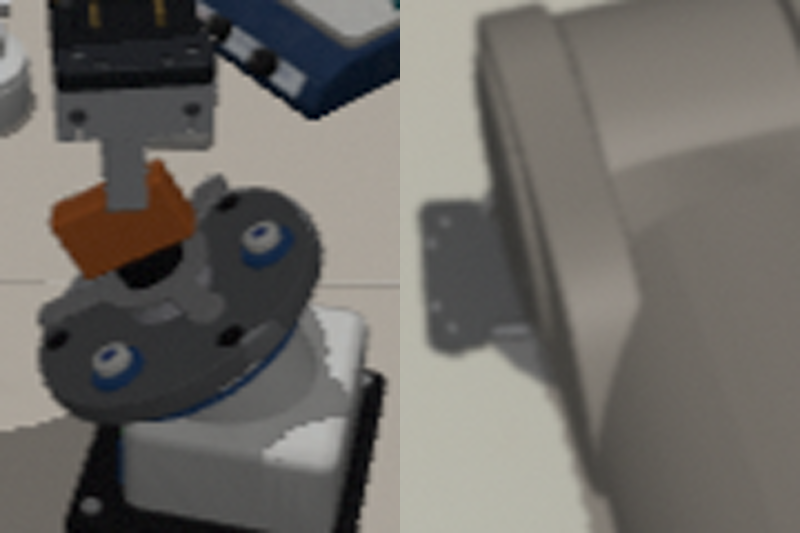

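The side crop shows the bar gripped squarely, with the bar at (125,215). In the top view the arm hides it. Next I'll grip firmly and press along the shaft.

```bash
python3 -m crank '[[[0,0,0],0,21],[[0,0,0],0,20],[[0,0,0],0,20],[[0.05,0.015,0.09],0,20],[[0.1,0.03,0.18],0,20],[[0.15,0.045,0.27],0,20],[[0.19,0.06,0.35],0,20],[[0.19,0.06,0.35],0,20],[[0.19,0.06,0.35],0,20]]' 40; python3 look.py c; python3 go.py
```

```text
t: 5.3
ee_pos: [0.5521, 0.0122, 0.147]
tool_rot: [0.999, 0.045, 0.001, -0.0]
ft_force: [-13.3, 6.7, 25.6]
width: 0.229
grasp_force: 41.2
400 spindle mm 12.882372502294777 th 13.00127656932055 rms 2.072938392106895
t 5.4 pos [0.552  0.0121 0.1471] heading 5.2 F [-12.9   6.5  25.6] w 21.1 j [ 0.19  0.29 -0.39  1.9   0.13  0.98 -1.74]
```

```bash
python3 -m crank '[[[-0.03,-0.01,-0.05],0,20],[[-0.03,-0.01,-0.05],-0,20],[[-0.03,-0.01,-0.05],5,20],[[-0.03,-0.01,-0.05],10,20],[[-0.03,-0.01,-0.05],15,20],[[-0.03,-0.01,-0.05],20,20],[[-0.03,-0.01,-0.05],25,20],[[-0.03,-0.01,-0.05],30,20],[[-0.03,-0.01,-0.05],35,20],[[-0.03,-0.01,-0.05],35,20]]' 40; python3 look.py d; python3 go.py
```

```text
t: 6.4
ee_pos: [0.5519, 0.0103, 0.1482]
tool_rot: [0.966, -0.259, 0.002, -0.0]
ft_force: [-7.1, -3.9, 20.2]
width: 0.231
grasp_force: 41.5
155 spindle mm 9.299073348968236 th -14.780759917698584 rms 1.4291340837314437
t 6.5 pos [0.5519 0.0103 0.1482] heading -29.9 F [-6.9 -4.7 19.9] w 21.9 j [ 0.11  0.27 -0.29  1.9   0.1   0.97 -2.32]
```

View pics/dcrop.png

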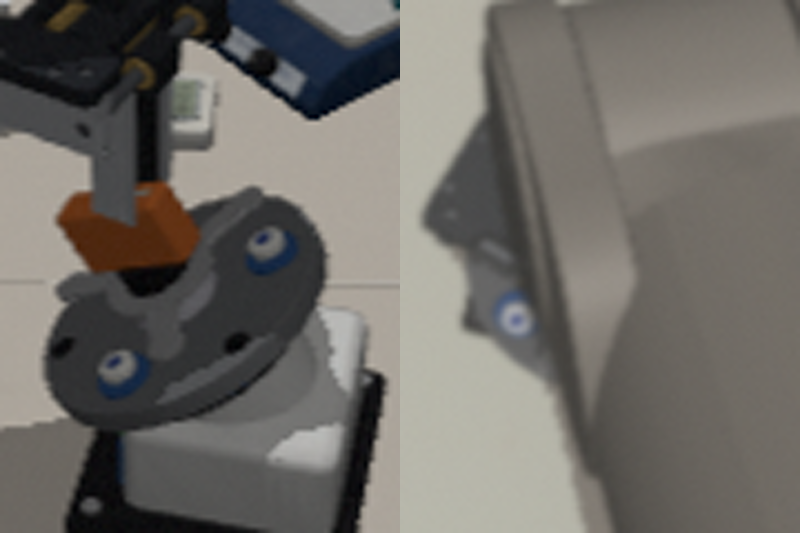

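In the side crop the vial stayed at (118,368) while the arms turned about 30°, so the disc is braked. Next I'll release, swing the freed disc back and take a second stroke.

```bash
python3 -m crank '[[[-0.09,0.03,-0.15],0,22],[[-0.17,0.055,-0.32],0,22],[[-0.17,0.055,-0.32],0,22],[[-0.17,0.055,-0.32],-6,22],[[-0.17,0.055,-0.32],-12,22],[[-0.17,0.055,-0.32],-18,22],[[-0.17,0.055,-0.32],-24,22],[[-0.17,0.055,-0.32],-30,22],[[-0.17,0.055,-0.32],-36,22],[[-0.17,0.055,-0.32],-40,22],[[-0.17,0.055,-0.32],-40,22],[[-0.17,0.055,-0.32],-40,22]]' 8; python3 look.py e; python3 go.py
```

```text
t: 7.7
ee_pos: [0.5471, 0.0129, 0.1543]
tool_rot: [0.996, 0.088, 0.001, -0.001]
ft_force: [1.0, 4.6, 0.5]
width: 0.252
grasp_force: 8.4
382 spindle mm 0.490899554020226 th 19.02055327284295 rms 1.8402423393661036
t 7.8 pos [0.5471 0.0129 0.1543] heading 10.1 F [0.4 5.3 0.3] w 23.3 j [ 0.2   0.27 -0.4   1.9   0.13  0.99 -1.65]
```

View pics/ecrop.png

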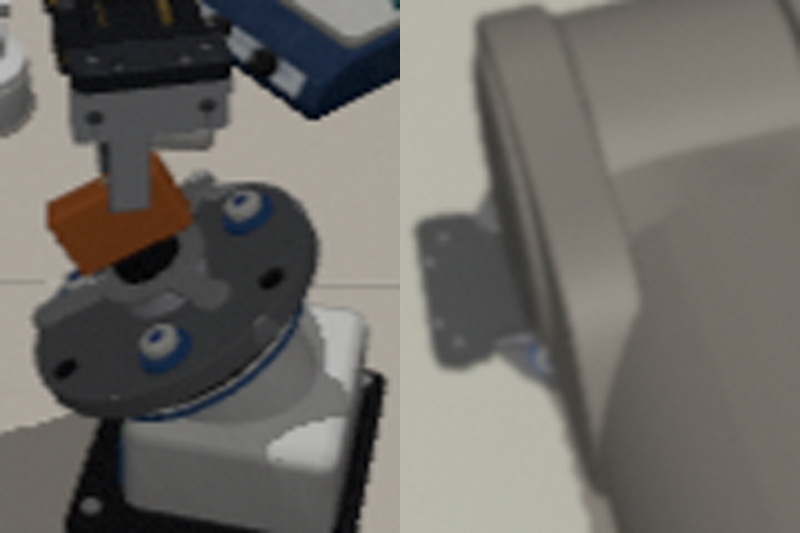

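The disc sprang up and turned with the knob: the vial went from (118,368) to (165,345), with the bar at 19°. On to the second stroke.

```bash
python3 -m crank '[[[0,0,0],0,20],[[0,0,0],0,20],[[0.05,0.02,0.09],0,20],[[0.1,0.04,0.18],0,20],[[0.15,0.06,0.27],0,20],[[0.2,0.083,0.38],0,20],[[0.2,0.083,0.38],0,20],[[0.2,0.083,0.38],0,20]]' 40; python3 look.py f; python3 go.py
```

```text
t: 8.6
ee_pos: [0.5521, 0.0118, 0.1456]
tool_rot: [0.996, 0.088, 0.001, -0.0]
ft_force: [-8.0, 7.8, 19.6]
width: 0.239
grasp_force: 41.2
376 spindle mm 9.848235796282339 th 19.35993914826074 rms 1.783004033778033
t 8.7 pos [0.5521 0.0118 0.1457] heading 10.1 F [-7.2  7.4 19.8] w 22.3 j [ 0.2   0.29 -0.4   1.9   0.13  0.98 -1.65]
```

```bash
python3 -m crank '[[[0,0,0],5,20],[[0,0,0],10,20],[[0,0,0],15,20],[[0,0,0],20,20],[[0,0,0],25,20],[[0,0,0],30,20],[[0,0,0],35,20],[[0,0,0],40,20],[[0,0,0],44,20],[[0,0,0],44,20]]' 40; python3 look.py g; python3 go.py; python3 -c "
from h import *;print(telemetry.read_state()['ft_torque'])"
```

```text
t: 9.7
ee_pos: [0.5529, 0.0101, 0.1458]
tool_rot: [0.956, -0.293, 0.001, -0.0]
ft_force: [-3.8, -2.0, 16.3]
width: 0.238
grasp_force: 42.4
155 spindle mm 7.225964255263463 th -18.01011096262718 rms 1.3218375802966211
t 9.8 pos [0.5529 0.0101 0.1458] heading -33.9 F [-2.8 -2.4 16.7] w 22.6 j [ 0.09  0.28 -0.27  1.91  0.09  0.97 -2.38]
[0.15929662 0.23460574 0.50975584]
```

View pics/gcrop.png

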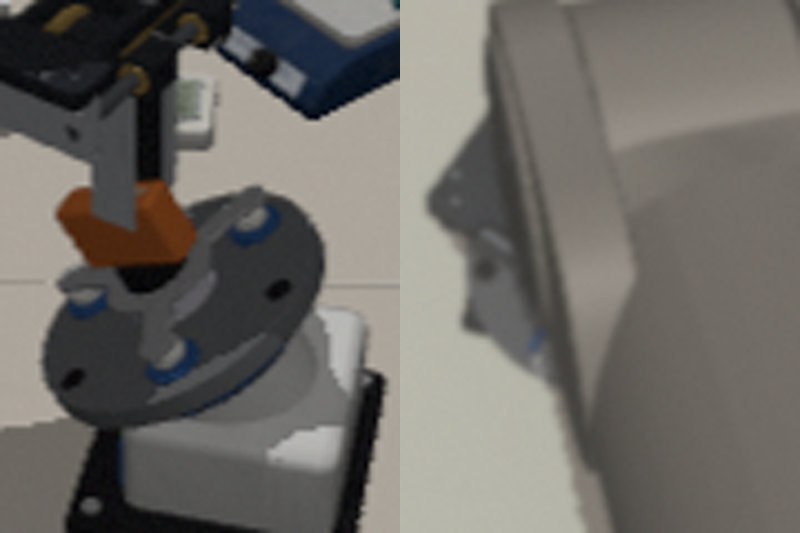

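In the side crop the arms cover the vials at (175,355), (88,298) and (255,220). The wrist torque of 0.5 N m suggests the end stop. I'll push a little more to be sure.

```bash
python3 -m crank '[[[0,0,0.06],0,20],[[0,0,0.06],4,20],[[0,0,0.06],8,20],[[0,0,0.06],12,20],[[0,0,0.06],12,20],[[0,0,0.06],12,20]]' 40; python3 look.py i; python3 go.py; python3 -c "
from h import *;print(telemetry.read_state()['ft_torque'])"
```

```text
t: 10.4
ee_pos: [0.5528, 0.0088, 0.1444]
tool_rot: [0.921, -0.39, 0.002, 0.0]
ft_force: [-5.5, -7.7, 18.5]
width: 0.249
grasp_force: 43.0
152 spindle mm 7.541219660678415 th -26.908623299698945 rms 1.3683675203814782
t 10.5 pos [0.5527 0.0088 0.1443] heading -45.9 F [-5.8 -9.2 18.8] w 23.3 j [ 0.07  0.28 -0.24  1.91  0.08  0.96 -2.58]
[-1.39116426  0.61296666  0.49906874]
```

View pics/icrop.png

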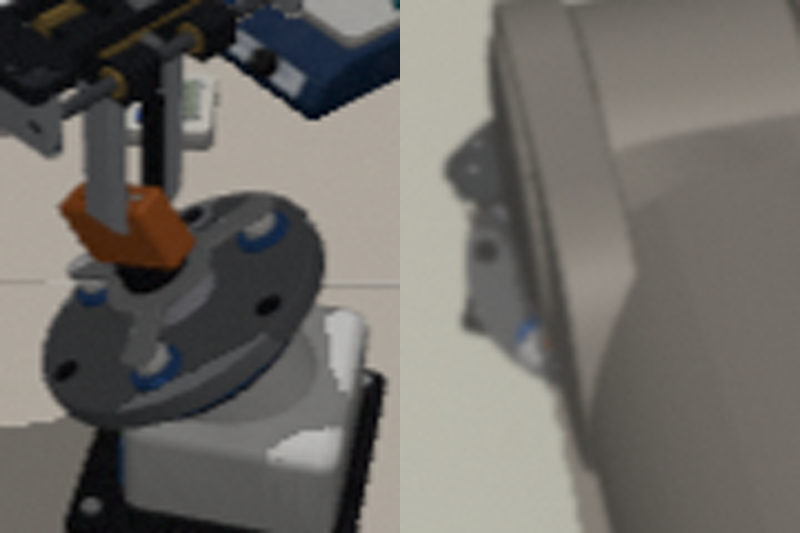

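The vials moved along with the arms, from (172,355) to (155,365). The knob is therefore at its end stop and the brake is slipping. Now I'll lift, open and retreat.

```bash
python3 -m crank '[[[-0.06,0.04,-0.14],0,24],[[-0.13,0.09,-0.28],0,24],[[-0.16,0.11,-0.35],0,24],[[-0.16,0.11,-0.35],0,28],[[-0.16,0.11,-0.35],0,34],[[-0.16,0.11,-0.35],0,44],[[-0.16,0.11,-0.35],0,50],[[-0.16,0.11,-0.35],0,50],[[-0.16,0.11,-0.9],0,50],[[-0.16,0.11,-2],0,50],[[-0.16,0.11,-4],0,50],[[-0.16,0.11,-5.5],0,50]]' 5; python3 -m crank '[[[-1,-1,-1],0,50],[[-2,2,-1],0,50],[[-3,4,-1],0,50],[[-3,6,-1],0,50],[[-3,8,-1],0,50],[[-3,8,-1],0,50],[[-3,8,-1],0,50],[[-3,8,-1],0,50],[[-3,8,-1],0,50],[[-3,8,-1],0,50]]'; python3 fit.py | tail -4; python3 look.py k; python3 go.py
```

```text
t: 11.7
ee_pos: [0.5472, 0.0117, 0.2839]
tool_rot: [0.921, -0.39, 0.001, -0.001]
ft_force: [0.6, 0.1, 0.6]
width: 0.531
grasp_force: 0.0
t: 12.7
ee_pos: [0.3518, -0.0733, 0.3053]
tool_rot: [0.921, -0.389, -0.0, -0.0]
ft_force: [0.1, -0.2, -0.4]
width: 0.53
grasp_force: 0.0
side 212 [0.5525 0.0015 0.1824] [ 0.515 -0.014  0.164] [0.579 0.03  0.198]
top 106 [0.5335 0.0175 0.182 ] [ 0.514 -0.005  0.17 ] [0.561 0.033 0.199]
centre [0.544  0.0102 0.1656] psi -12.6 th -15.6 rms mm 1.188647275504343
disc centre [0.56837708 0.00475455 0.12231856] plane offs 6.893361033771589e-05
211 spindle mm 0.15367604441233462 th -21.064960898838276 rms 1.2244160792330894
t 12.9 pos [ 0.3514 -0.0736  0.305 ] heading -45.8 F [ 0.1 -0.8 -1. ] w 49.8 j [ 0.19 -0.21 -0.13  2.05 -0.03  1.3  -2.3 ]
```

View pics/kcrop.png

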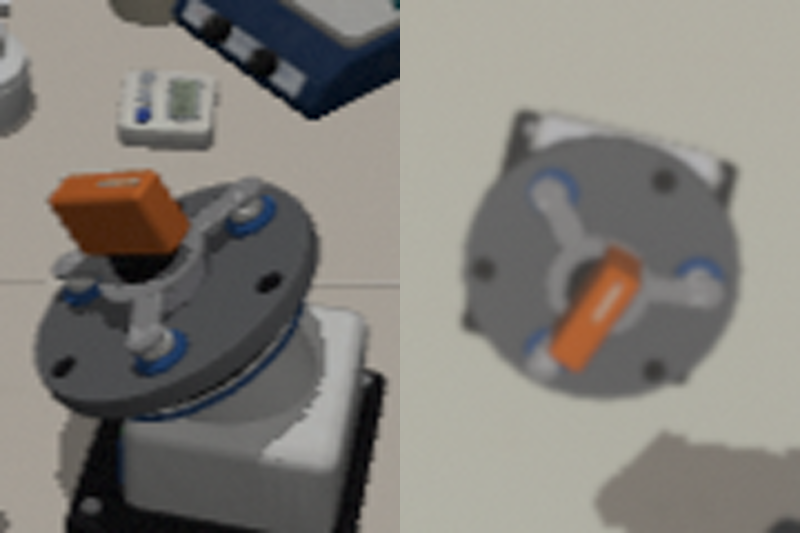

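The top crop shows all three arms on the vials at (553,190), (700,278) and (545,358), the disc is sprung up and the robot is clear. I'll check that the disc is still, then hand in.

```bash
python3 -m crank '[[[0,0,0],0,50],[[0,0,0],0,50],[[0,0,0],0,50],[[0,0,0],0,50],[[0,0,0],0,50],[[0,0,0],0,50],[[0,0,0],0,50],[[0,0,0],0,50],[[0,0,0],0,50],[[0,0,0],0,50]]' >/dev/null; python3 look.py l; python3 - <<'E'
from h import *
a,b=[cv2.imread(f'pics/{n}side.png')[170:250,220:310].astype(int) for n in 'kl']
d=abs(a-b).mean(); print('diff',d)
if d<4: print(hand_in())
E
```

```text
208 spindle mm 0.10592046029956806 th -21.078354053916822 rms 1.2391123959463866
diff 0.8266666666666667
the job is handed in; nothing more can be done
None
```

The job is handed in: the knob is at its locked stop with the steel arms over all three vials. The disc has sprung back up and is still, the bottle, timer and tray were not touched, and the robot is clear of everything.

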